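# Load the yellow label roll into the label printer

## Task

Load the yellow label roll into the open label printer: pinch its sprung spindle short by the two thumb plates, lower it between the printer's two orange end cups and let it spring out so that a pin sits in each cup. Either end may go in either cup. Leave the blue roll where it stands.

Things in the scene. Friction and masses are not known exactly. Their poses are not given: they have to be found in the camera images.
- yellow: Label spindle to load: yellow paper roll (48 mm diameter, 28 wide) on a telescoping axle between two upright white thumb plates, standing on the plates' feet; 0.15 kg. Origin: underside, midway between the plates when relaxed; z up, y along the axle towards the sprung end. Axle 28 mm above the underside. Plates 4 mm thick, feet 44 mm wide along x up to 36 mm high; above them thumb tabs 24 mm wide up to 86 mm.
- yellow_pin_fixed (a point): Tip of the yellow spindle's fixed steel pin, on the axle at its -y end. Each pin is 8 mm thick and sticks out 28 mm beyond its plate. The roll sits close to the plate at this end.
- yellow_pin_sprung (a point): Tip of the sprung steel pin at the +y end (bare coil spring between its plate and the roll); it moves with the sprung plate. Relaxed, the pin tips are 124 mm apart and the plates 68 mm over their outer faces; fully pinched 94 mm and 38 mm.
- yellow_half (a joint): How far the yellow spindle is pinched short, in m: 0 relaxed, 0.030 fully short. Pinching the two plates together along the axle slides the sprung plate and pin towards the fixed one against a spring of 4 N rising to 11.5 N; let go, it springs out again.
- blue: Bystander of the same make with a blue paper roll; same sizes, origin and axes as the yellow spindle. Not to be moved.
- printer: Label printer, cover off, fixed. Origin: centre of its underside; z up, y along the line of the two cups. Grey base 170 (x) by 180 (y) by 14 mm; a white upright at each side (|y| 64 to 74 mm, top 80 mm above the underside) carries an orange cup. Blocks along the -x and +x edges, up to 42 mm high, stay 50 mm from the line of the cups. Nothing rises above 82 mm.
- cup_left (a point): Centre of the bottom of the orange end cup on the printer's +y side: a round pocket 6 mm deep, clear diameter about 30 mm, outer 38 mm, opening towards the other cup; 62 mm above the printer's underside. The cup bottoms are 120 mm apart, the cup mouths 108 mm.
- cup_right (a point): Centre of the bottom of the like cup on the printer's -y side, facing the left one.
There are look-alikes about, which are no part of the job. What is shaped like the yellow but purple or red is not meant.

How it is judged:
By the outcome, as a careful person would: the job done as asked, in the order asked, and still so for the second after the job is handed in, with the robot touching nothing.
It also fails if it takes over 35 s, if anything falls off the work surface, if the arm or the gripper's body presses on something with over 40 N, if the wrist force passes 120 N, or if a joint passes its speed limit or range.

## Robot

A 6-joint arm with a two-finger parallel gripper is mounted at the origin on the work surface. World frame = base frame: x ahead of the robot, y to its left, z up, the work surface at z = 0. Lengths are in mm, angles in rad, forces in N, time in s.
With the tool pointing down it reaches from about 300 to 775 mm from the base axis. Payload 14.6 kg.
Tool frame: the origin (TCP) lies at the very end of the fingers, on their centre line; the grasp point (between the pads) lies 19 mm behind it; z points along the fingers, y is the line along which they close (so a half turn about z gives the same grasp; the last joint's range is limited). The gripper opens to 94 mm and grips with 3 to 60 N. Pads are 16 mm wide; open, the fingers measure 119 mm over their backs; the gripper's body (75 mm by 177 mm) begins 78 mm behind the grasp point.
Start: joints at [1.234, 0.3, 1.521, -0, 1.321, -0.067], TCP at [146.594, 530.094, 167.046] pointing down, gripper open.
Joint ranges: [-3.03, 3.03], [-0.79, 2.21], [0.23, 2.52], [-1.04, 4.18], [0, 3.07], [-2.55, 2.55]. Speed limits (rad/s): [2.22, 2.22, 2.57, 3.14, 3.14, 3.14].

## Interface

Orientations are given as [roll, pitch, yaw] about the fixed x, y, z axes, in that order (R = Rz(yaw) Ry(pitch) Rx(roll)).
In Python, from cell import manip, camera, get_calibration gives the robot as it stands. The module is installed in compiled form; this text tells all that it offers.
- The arm moves only by the tool jog_arm, never from a script. Its argument "plan" is one flat list of numbers, 6 for each row, row after row: the shift along the world's x, y, z in m, then the turn, a rotation vector about the world's x, y, z in degrees. A call has 1 to 20 rows; each row is the pose to reach, as a shift and turn from the pose commanded when the call began; what a row does not reach only later rows make up. A row lasts 1/10 s, in which the tool goes at most 50 mm and 8.59 degrees, less where a joint would pass 70% of its speed; a pose out of reach is approached as far as the arm can. A call with a gripper value outside its range is refused whole. "claw" is the finger opening in m, from 0 to 0.094, set as the call begins (left out, the last holds). The fingers move at their own pace and stop on an object; "force" is the grip in N (left out, the last holds). Time passes only in rows, so rows that repeat a pose let the fingers close. It gives the time, the measured TCP pose, the force, the opening and the grip force at its end, in the units of the state.
- manip.read_state(): the state, without advancing time (a new reading comes with each control period).
- camera(name): name is "side" or "top"; returns (picture, depth): 384x512x3 uint8, red, green, blue; 384x512 float32, mm along the optical axis (not along the pixel's ray), 0 where there is no reading.
- get_calibration(name): a dict with "fx", "fy", "cx", "cy" (pixels), "k1" (the pictures are not rectified: a ray, as slopes to the right and down, at radius r is drawn at 1 + k1 r^2 times it, then the intrinsics apply), "origin" and "attitude" of the camera in the world. Camera axes: x right, y down, z forward; pixel columns grow to the right and rows downward; lengths in mm; the calibration is good to about 2 mm. A picture is of the moment at which its call begins. get_calibration takes no time and is no camera call.
- manip.sign_off(): hands the job in; it is judged then, once.
The state is a dict: "clock": time; "joints": joint angles; "qd": joint speeds; "effort": joint torques, N m; "eef_pos": TCP position; "eef_rot": TCP orientation; "wrist_force": force on the tool from outside, world axes, zero at the start; "moment": the same for the moment, N m; "finger_gap": finger opening in mm; "finger_force": force on a finger pad.
Only numpy, scipy, OpenCV 4.12 (cv2) and the standard library are available. Lean on these libraries where they do the work, as an engineer would, in place of code of your own. Each camera call takes 0.05 s, during which the arm holds its last target. There are 200 camera calls.

## Working session

There is one attempt and no reset: what is moved stays moved. The work goes in short steps, Python scripts to look and compute and a tool call to move; the robot and the scene stay as the last step left them, time stands still between calls to the robot, and variables do not carry over. Pictures are saved under pics/ and viewed, at most 10 in all, crops included, and the job is handed in when it is done.

Besides the shell and the picture viewer there is one more tool, called after "Call:" by a JSON object that holds its "op" and its "data". jog_arm: Moves the arm, as the interface text tells. Its arguments: {"type":"object","properties":{"plan":{"type":"array"},"claw":{"type":"number"},"force":{"type":"number"}},"required":["plan"]}

```bash
mkdir -p pics; cat > h.py <<'E'
import numpy as np, cv2
from cell import manip, camera, get_calibration
from scipy.spatial.transform import Rotation as Ro
def att(c):
    a=np.array(c["attitude"],float)
    return a if a.shape==(3,3) else Ro.from_euler('xyz',a).as_matrix()
def cloud(name,d):
    c=get_calibration(name); v,u=np.mgrid[:384,:512].astype(float)
    K=np.array([[c['fx'],0,c['cx']],[0,c['fy'],c['cy']],[0,0,1]])
    p=cv2.undistortPoints(np.stack([u.ravel(),v.ravel()],1)[:,None],K,np.array([c['k1'],0,0,0.]))[:,0]
    r=np.c_[p,np.ones(len(p))]
    return ((r*d.reshape(-1,1))@att(c).T+np.array(c['origin'])).reshape(384,512,3)
E
python3 - <<'E'
from h import *
for n in("top","side"):
    print(n,get_calibration(n))
    p,d=camera(n); np.savez(f"{n}0.npz",p=p,d=d); cv2.imwrite(f"pics/{n}0.png",p[...,::-1])
print(manip.read_state())
E
```

```text
top {'fx': 372.64142337334215, 'fy': 372.64142337334215, 'cx': 258.5916320879517, 'cy': 191.24197007195573, 'k1': 0.042650797686962824, 'origin': array([ 278.20378992,  -13.39066327, 1115.09374827]), 'attitude': array([-2.89196458, -0.00493718, -1.59367107])}
side {'fx': 481.12306650026414, 'fy': 481.12306650026414, 'cx': 256.0838477533931, 'cy': 186.45744461598298, 'k1': 0.054429859782770096, 'origin': array([  86.01921942, -968.24966115,  878.96380678]), 'attitude': array([-2.21589042,  0.0144052 , -0.42986862])}
{'clock': 0.1, 'joints': array([ 1.23441337e+00,  3.00434094e-01,  1.52149228e+00, -2.35909650e-05,
        1.32068806e+00, -6.65970550e-02]), 'qd': array([-0.00091006, -0.00156677, -0.00223943, -0.00177918,  0.00077925,
        0.00197518]), 'effort': array([ 1.40771510e-03, -5.32645404e+01, -3.53288305e+01,  7.09301163e-02,
        2.34858587e-02,  1.17158865e-05]), 'eef_pos': array([146.51034224, 529.85564321, 166.54420881]), 'eef_rot': array([-3.14057161e+00, -4.51972321e-05,  2.87181258e+00]), 'wrist_force': array([ 0.3115534, -0.2596017, -0.626044 ]), 'moment': array([ 0.04872387,  0.00347119, -0.02834437]), 'finger_force': 0.0, 'finger_gap': 94.15630927691895}
```

View pics/top0.png

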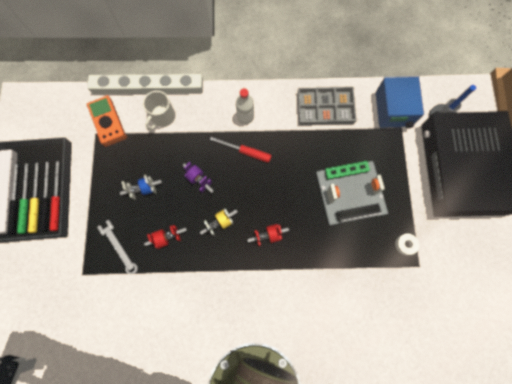

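View pics/side0.png

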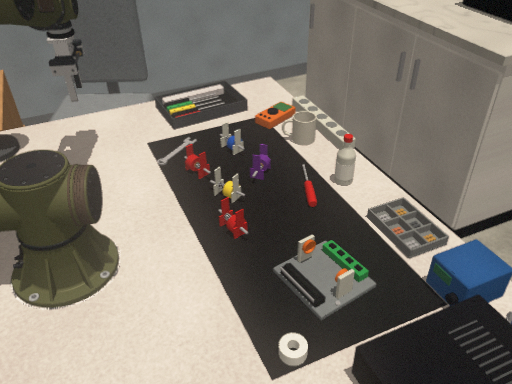

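The top view shows these spindles: blue (145,186), purple (198,177), red (165,238), yellow (223,218) and red (270,234). The printer is at (352,192), with cups near (335,192) and (377,184). Only the spindle at (223,218) has a yellow roll, so that is the one. I'll confirm it in a crop and measure it.

```bash
cat > meas.py <<'E'
from h import *
def run(tag):
    for n in("top","side"):
        f=np.load(f"{n}{tag}.npz"); p,d=f['p'],f['d']; P=cloud(n,d); ok=d>0
        hsv=cv2.cvtColor(p,cv2.COLOR_RGB2HSV)
        R=(P[...,0]>150)&(P[...,0]<650)&(np.abs(P[...,1])<480)&ok
        tbl=R&(hsv[...,2]<40); print(n,"mat z",np.median(P[tbl][:,2]))
        def blobs(m):
            k,l,s,c=cv2.connectedComponentsWithStats(m.astype(np.uint8))
            return [(l==i,c[i],s[i,4]) for i in range(1,k) if s[i,4]>=6]
        H,S,V=cv2.split(hsv)
        for nm,m in(("yellow",(H>22)&(H<35)&(S>130)),("orange",(H>5)&(H<19)&(S>130))):
            for b,c,a in blobs(m&R&(P[...,2]>8)):
                q=P[b]; print(nm,c.round(1),a,"med",np.median(q,0).round(1),"z max",q[:,2].max().round(1))
                if nm=="yellow":
                    ce=np.median(q,0)
                    near=R&(np.hypot(P[...,0]-ce[0],P[...,1]-ce[1])<60)&(P[...,2]>60)&(P[...,2]<100)
                    for b2,c2,a2 in blobs(near):
                        q=P[b2];print("  tab",c2.round(1),a2,"mean",q.mean(0).round(1),"min",q.min(0).round(1),"max",q.max(0).round(1))
        # printer base: gray pixels z 8..22, x,y near printer
        g=R&(S<60)&(V>60)&(P[...,2]>7)&(P[...,2]<24)&(P[...,1]<-100)
        for b,c,a in blobs(g):
            if a>150:
                q=P[b]; print("base",a,np.median(q,0).round(1),cv2.minAreaRect(q[:,:2].astype(np.float32)))
        w=R&(S<70)&(V>110)&(P[...,2]>60)&(P[...,2]<95)&(P[...,1]<-100)
        for b,c,a in blobs(w):
            q=P[b]; print("upright",c.round(1),a,q.mean(0).round(1),q.min(0).round(1),q.max(0).round(1))
import sys; run(sys.argv[1])
E
python3 meas.py 0
python3 - <<'E'
import cv2,numpy as np
a=cv2.imread('pics/top0.png')[140:270,110:400];b=cv2.imread('pics/side0.png')[110:330,150:390]
a=cv2.resize(a,(600,269),interpolation=3);b=cv2.resize(b,(360,330),interpolation=3)
o=np.zeros((600,600,3),np.uint8);o[:269]=a;o[270:,:360]=b;cv2.imwrite('pics/crop0.png',o)
E
```

```text
top mat z 1.7194217327109982
yellow [222.7 219.2] 156 med [468.3  80.4  49.2] z max 56.8
  tab [226.5 213.2] 17 mean [479.   67.2  84.4] min [469.6  61.1  70.7] max [489.8  74.   91.4]
  tab [207.2 225.4] 16 mean [445.8 121.   83.4] min [437.3 115.4  64.1] max [457.8 127.   90.9]
orange [375.2 184.1] 58 med [ 559.5 -365.7   58.2] z max 83.7
orange [337.2 190.6] 19 med [ 539.8 -249.3   80.1] z max 83.7
base 2025 [ 543.9 -304.5   15.3] ((549.696533203125, -306.70245361328125), (169.99661254882812, 182.68917846679688), 9.717421531677246)
upright [380.4 182.7] 62 [ 559.9 -375.3   79.5] [ 539.6 -383.6   61.4] [ 582.9 -368.    85.3]
upright [332.9 191.5] 76 [ 537.1 -237.6   77.9] [ 516.  -250.5   60.5] [ 558.9 -230.2   87.6]
side mat z 2.973326747529768
yellow [227.8 188.4] 116 med [460.   71.6  46.1] z max 56.6
  tab [217.5 172.1] 55 mean [448.4 118.3  75.7] min [437.8 109.9  60.1] max [460.  126.4  89.3]
  tab [235.5 179.1] 53 mean [482.   63.6  75.9] min [471.6  56.1  60.3] max [495.1  75.5  88.3]
orange [194.5 163.8] 6 med [415.9 244.7  37.7] z max 40.9
orange [308.6 245.9] 138 med [ 540.7 -251.2   65.1] z max 84.0
orange [340.3 273. ] 60 med [ 553.  -367.5   80.5] z max 87.0
base 2470 [ 542.2 -325.7   16.8] ((550.7113647460938, -310.7808837890625), (171.8170623779297, 181.6789093017578), 9.619224548339844)
upright [304.9 240.4] 76 [ 534.2 -244.    79.6] [ 516.7 -250.9   60.5] [ 559.1 -235.1   86.4]
upright [345.6 276.8] 164 [ 560.6 -380.1   75.3] [ 539.9 -388.    60.2] [ 582.9 -369.5   86.2]
```

View pics/crop0.png

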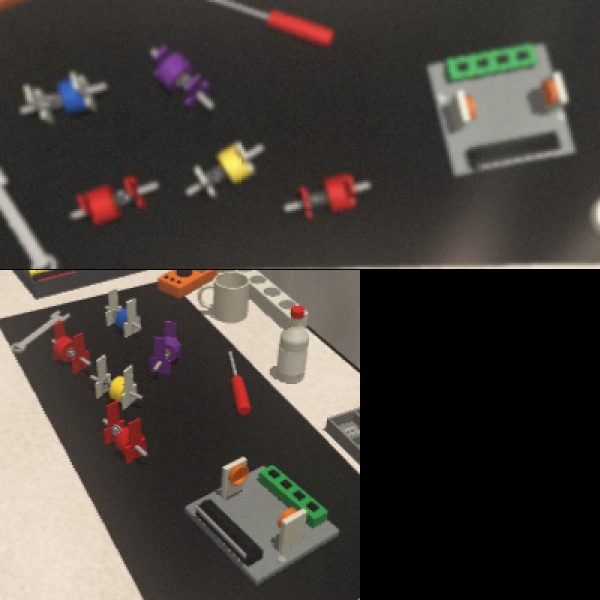

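The crop confirms the target: the yellow roll with white plates at (223,218) in the top view. Its tab spacing measures 64 mm, as it should. Midpoint is about (464, 92.5), with the axle at 121.6°. The printer centre is about (549, -309), with the cup line at 99.6°. Next I move above the yellow spindle, turning the tool by -133°.

Call:
{"op": "jog_arm", "data": {"plan": [0.317,-0.4375,0,0,0,-133,0.317,-0.4375,0,0,0,-133,0.317,-0.4375,0,0,0,-133,0.317,-0.4375,0,0,0,-133,0.317,-0.4375,0,0,0,-133,0.317,-0.4375,0,0,0,-133,0.317,-0.4375,0,0,0,-133,0.317,-0.4375,0,0,0,-133,0.317,-0.4375,0,0,0,-133,0.317,-0.4375,0,0,0,-133,0.317,-0.4375,0,0,0,-133,0.317,-0.4375,0,0,0,-133,0.317,-0.4375,0,0,0,-133,0.317,-0.4375,0,0,0,-133,0.317,-0.4375,0,0,0,-133,0.317,-0.4375,0,0,0,-133,0.317,-0.4375,0,0,0,-133,0.317,-0.4375,0,0,0,-133,0.317,-0.4375,0,0,0,-133,0.317,-0.4375,0,0,0,-133], "claw": 0.094}}

```text
clock: 2.1
eef_pos: [463.6, 92.6, 167.0]
eef_rot: [-3.142, 0.0, 0.552]
wrist_force: [-0.1, 0.1, 0.3]
finger_gap: 94.0
finger_force: 0.0
```

Call:
{"op": "jog_arm", "data": {"plan": [0,0,-0.03,0,0,0,0,0,-0.06,0,0,0,0,0,-0.085,0,0,0,0,0,-0.1,0,0,0,0,0,-0.115,0,0,0,0,0,-0.115,0,0,0]}}

```text
clock: 2.7
eef_pos: [462.6, 92.5, 50.5]
eef_rot: [-3.14, 0.003, 0.551]
wrist_force: [-0.5, 0.2, 1.0]
finger_gap: 93.9
finger_force: 0.0
```

```bash
python3 - <<'E'
from h import *
o=[]
for n,(r,c) in(("top",(150,150)),("side",(120,160))):
    p,d=camera(n); np.savez(f"{n}1.npz",p=p,d=d); o.append(cv2.resize(p[r:r+120,c:c+120,::-1],(400,400),interpolation=3))
cv2.imwrite("pics/g1.png",np.hstack(o)); print(manip.read_state()['wrist_force'])
E
```

```text
[-0.2212668  -0.25990855  0.33804029]
```

View pics/g1.png

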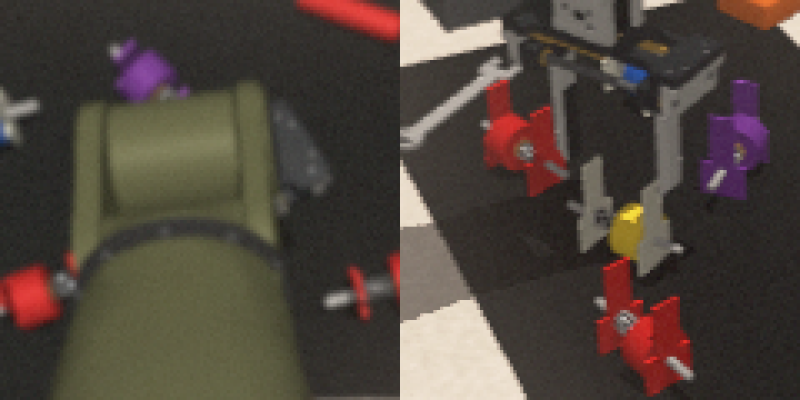

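The side view shows fingers straddling the tabs, but the tips, at about (560,155) in the crop, look too far back. I'll check by projecting the known points.

```bash
python3 - <<'E'
from h import *
s=manip.read_state(); t=np.array(s['eef_pos']); R=Ro.from_euler('xyz',s['eef_rot']).as_matrix()
c=get_calibration("side"); A=att(c);K=np.array([[c['fx'],0,c['cx']],[0,c['fy'],c['cy']],[0,0,1]])
ax=np.array([np.cos(np.radians(121.6)),np.sin(np.radians(121.6)),0]);m=np.array([463.8,92.5,0])
pts=[t+R[:,1]*53,t-R[:,1]*53,t,m+ax*32+[0,0,50],m-ax*32+[0,0,50],m+ax*32+[0,0,86],m-ax*32+[0,0,86]]
q=cv2.projectPoints(np.array(pts),cv2.Rodrigues(A.T)[0],-A.T@np.array(c['origin']),K,np.array([c['k1'],0,0,0.]))[0][:,0]
print(((q-[160,120])*400/120+[400,0]).round(0), R[:,1])
f=np.load("side1.npz");P=cloud("side",f['d'])
for (u,v) in [(560,100),(560,130),(560,150),(672,150),(672,180),(593,175),(655,200)]:
    i=int(v*.3+120);j=int((u-400)*.3+160);print(u,v,P[i,j].round(1))
E
```

```text
[[670. 226.]
 [572. 187.]
 [620. 207.]
 [591. 197.]
 [650. 221.]
 [589. 164.]
 [649. 187.]] [ 5.23432022e-01 -8.52067438e-01  1.16364645e-05]
560 100 [428.6 127.2 152. ]
560 130 [426.7 128.7 121.3]
560 150 [427.2 135.6  96.4]
672 150 [491.   39.6 136.6]
672 180 [490.1  39.9 106.5]
593 175 [447.1 118.6  76.4]
655 200 [483.8  64.5  71.7]
```

```bash
python3 - <<'E'
from h import *
f=np.load("side1.npz");P=cloud("side",f['d'])
for v in range(140,215,7):
    i=int(v*.3+120); print(v,[tuple(P[i,int((u-400)*.3+160)].round(0).astype(int)) for u in (562,570,577)], f['p'][i,int(170*.3+160)])
p=f['p'][150:200,195:255,::-1]
cv2.imwrite("pics/g2.png",cv2.resize(np.clip(p.astype(float)*2.5,0,255).astype(np.uint8),(720,600),interpolation=3))
E
```

```text
140 [(np.int64(428), np.int64(135), np.int64(107)), (np.int64(434), np.int64(126), np.int64(110)), (np.int64(443), np.int64(134), np.int64(103))] [36 32 31]
147 [(np.int64(427), np.int64(133), np.int64(102)), (np.int64(434), np.int64(128), np.int64(102)), (np.int64(443), np.int64(138), np.int64(94))] [37 30 27]
154 [(np.int64(452), np.int64(218), np.int64(34)), (np.int64(434), np.int64(130), np.int64(94)), (np.int64(479), np.int64(250), np.int64(6))] [36 32 33]
161 [(np.int64(452), np.int64(218), np.int64(27)), (np.int64(471), np.int64(247), np.int64(3)), (np.int64(477), np.int64(245), np.int64(3))] [47 44 40]
168 [(np.int64(445), np.int64(199), np.int64(33)), (np.int64(467), np.int64(238), np.int64(2)), (np.int64(473), np.int64(235), np.int64(2))] [48 43 40]
175 [(np.int64(442), np.int64(189), np.int64(34)), (np.int64(465), np.int64(231), np.int64(-1)), (np.int64(469), np.int64(224), np.int64(3))] [49 44 40]
182 [(np.int64(450), np.int64(216), np.int64(6)), (np.int64(460), np.int64(219), np.int64(1)), (np.int64(465), np.int64(214), np.int64(2))] [37 30 29]
189 [(np.int64(446), np.int64(207), np.int64(5)), (np.int64(456), np.int64(206), np.int64(3)), (np.int64(462), np.int64(206), np.int64(1))] [36 28 27]
196 [(np.int64(444), np.int64(201), np.int64(2)), (np.int64(451), np.int64(194), np.int64(4)), (np.int64(457), np.int64(192), np.int64(4))] [37 33 31]
203 [(np.int64(440), np.int64(191), np.int64(2)), (np.int64(434), np.int64(142), np.int64(36)), (np.int64(452), np.int64(179), np.int64(6))] [80 78 72]
210 [(np.int64(434), np.int64(175), np.int64(3)), (np.int64(443), np.int64(171), np.int64(3)), (np.int64(437), np.int64(134), np.int64(30))] [42 38 34]
```

View pics/g2.png

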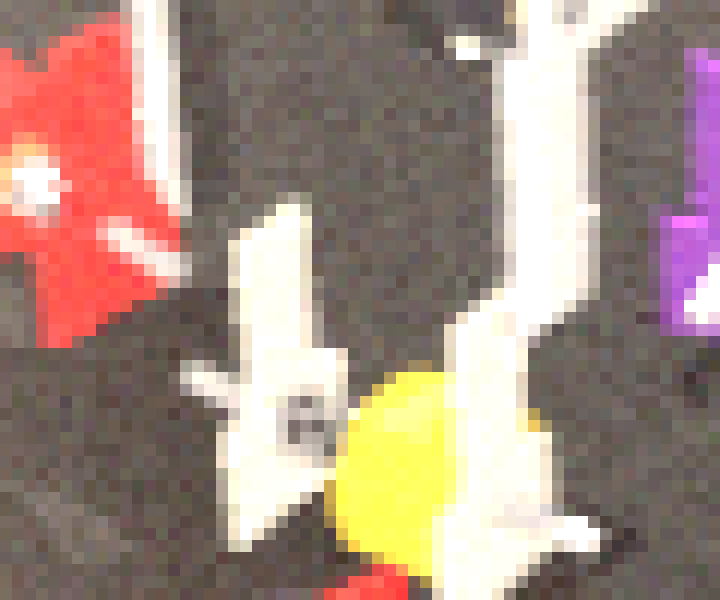

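```bash
python3 - <<'E'
from h import *
p,d=camera("side"); np.savez("side2.npz",p=p,d=d)
s=manip.read_state(); print(s['clock'],s['eef_pos'],s['joints'])
c=get_calibration("side"); A=att(c)
f=np.load("side0.npz");P=cloud("side",f['d'])
m=(np.abs(P[...,0]-146)<90)&(np.abs(P[...,1]-530)<90)&(P[...,2]>60)&(P[...,2]<400)&(f['d']>0)
q=P[m];print("start lowest",np.sort(q[:,2])[:12].round(0)); print(q[q[:,2]<q[:,2].min()+40].mean(0))
P=cloud("side",d);ax=np.array([.5234,-.852,0]);n=np.array([.852,.5234,0]);r=P-np.array([462.6,92.5,0])
for sg in(1,-1):
    m=(np.abs(r@n)<25)&(sg*(r@ax)>40)&(sg*(r@ax)<68)&(P[...,2]>35)&(P[...,2]<140)&(d>0)
    print(sg,np.histogram(P[m][:,2],bins=range(35,141,7)), (r[m]@ax).mean(),(r[m]@n).mean())
cv2.imwrite("pics/g3.png",cv2.resize(p[120:240,160:280,::-1],(480,480)))
E
```

```text
2.85 [463.97691695  92.65519151  52.80254081] [1.19663485e-01 2.65438276e-01 1.85517838e+00 1.48718945e-05
 1.02012326e+00 1.13958418e+00]
start lowest [203. 206. 206. 206. 207. 207. 208. 209. 209. 209. 210. 210.]
[145.68602313 523.17097902 225.83988697]
1 (array([ 2,  0,  0,  0,  0,  0,  0,  0,  3, 10, 16, 15, 14, 18, 13]), array([ 35,  42,  49,  56,  63,  70,  77,  84,  91,  98, 105, 112, 119,
       126, 133, 140])) 57.94316161102534 -2.925783168666395
-1 (array([ 3,  0,  0,  0,  0,  0,  0,  1, 12, 12, 16, 14, 15, 13, 17]), array([ 35,  42,  49,  56,  63,  70,  77,  84,  91,  98, 105, 112, 119,
       126, 133, 140])) -47.51226025337034 -3.1975741168403937
```

View pics/g3.png

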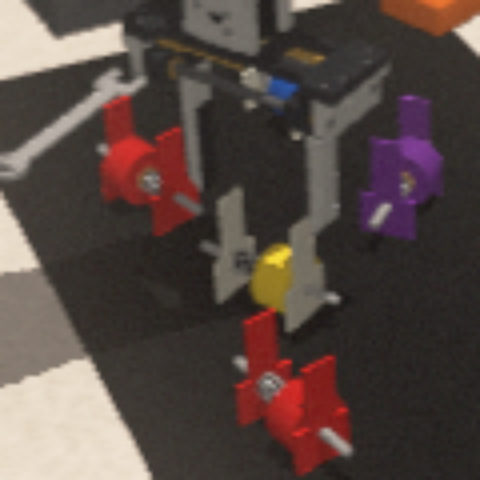

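The side view says the fingertips are at z of about 92, while the reported TCP is 52. The start picture has the same ~40 mm gap (206 against 167). A gentle close at this height settles it: if the report is right the pads stop at 68 mm, and if the picture is right they pass freely above the tabs.

Call:
{"op": "jog_arm", "data": {"plan": [0,0,0,0,0,0,0,0,0,0,0,0,0,0,0,0,0,0,0,0,0,0,0,0,0,0,0,0,0,0,0,0,0,0,0,0], "claw": 0.058, "force": 3}}

```text
clock: 3.45
eef_pos: [463.6, 92.6, 52.1]
eef_rot: [-3.142, 0.0, 0.551]
wrist_force: [0.1, 0.3, -0.7]
finger_gap: 57.8
finger_force: 0.0
```

The fingers closed freely to 58 mm, so the real fingertips are about 38 mm above the reported TCP. I'll reopen and go down 38 mm more.

Call:
{"op": "jog_arm", "data": {"plan": [0,0,0,0,0,0,0,0,0,0,0,0,0,0,0,0,0,0,0,0,0,0,0,0,0,0,0,0,0,0,0,0,0,0,-0.01,0,0,0,0,0,-0.02,0,0,0,0,0,-0.03,0,0,0,0,0,-0.038,0,0,0,0,0,-0.038,0,0,0], "claw": 0.094}}

```text
validation failed for argument at $.pl...
```

```bash
python3 - <<'E'
from h import *
p,d=camera("side"); np.savez("side3.npz",p=p,d=d)
P=cloud("side",d);ax=np.array([.5234,-.852,0]);n=np.array([.852,.5234,0]);r=P-np.array([463.6,92.6,0])
for sg in(1,-1):
    m=(np.abs(r@n)<25)&(sg*(r@ax)>42)&(sg*(r@ax)<68)&(P[...,2]>5)&(P[...,2]<140)&(d>0)
    print(sg,np.histogram(P[m][:,2],bins=range(5,141,7))[0],(r[m]@ax).mean(),(r[m]@n).mean())
cv2.imwrite("pics/g4.png",cv2.resize(p[120:240,160:280,::-1],(480,480)))
E
```

```text
1 [ 7  0  0 10  8  0  0  0  0  0  0  0  0  0  7  6  3  8  5] 48.2562327269187 -2.6264955742404203
-1 [7 0 1 6 7 0 0 0 0 0 0 0 0 0 0 0 0 0 0] -54.066210945818035 -3.5045556421123134
```

View pics/g4.png

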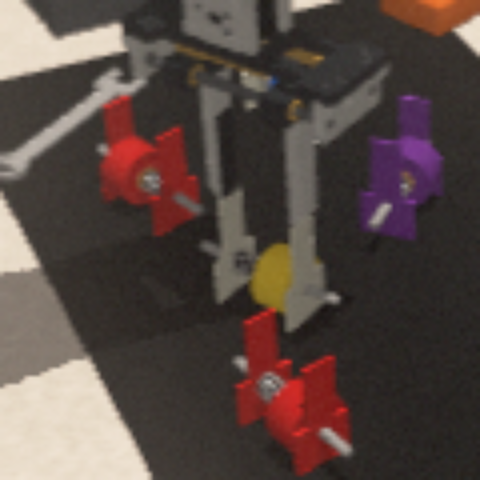

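That call was malformed, so nothing moved. The picture shows the closed fingers standing just above the two tabs, at (230,190) and (305,215), and well centred. Sending it again.

Call:
{"op": "jog_arm", "data": {"plan": [0,0,0,0,0,0,0,0,0,0,0,0,0,0,0,0,0,0,0,0,0,0,0,0,0,0,0,0,0,0,0,0,-0.01,0,0,0,0,0,-0.02,0,0,0,0,0,-0.03,0,0,0,0,0,-0.038,0,0,0,0,0,-0.038,0,0,0,0,0,-0.038,0,0,0], "claw": 0.094}}

```text
clock: 4.6
eef_pos: [463.6, 92.6, 13.9]
eef_rot: [-3.141, 0.0, 0.55]
wrist_force: [0.4, 1.0, -0.4]
finger_gap: 93.9
finger_force: 0.0
```

Call:
{"op": "jog_arm", "data": {"plan": [0,0,0,0,0,0,0,0,0,0,0,0,0,0,0,0,0,0,0,0,0,0,0,0,0,0,0,0,0,0,0,0,0,0,0,0,0,0,0,0,0,0,0,0,0,0,0,0,0,0,0,0,0,0,0,0,0,0,0,0], "claw": 0.03, "force": 30}}

```text
clock: 5.6
eef_pos: [463.8, 92.6, 14.3]
eef_rot: [3.141, -0.0, 0.551]
wrist_force: [-0.7, 0.5, 5.1]
finger_gap: 36.8
finger_force: 30.0
```

It is pinched fully short. Lift and look.

Call:
{"op": "jog_arm", "data": {"plan": [0,0,0.01,0,0,0,0,0,0.03,0,0,0,0,0,0.06,0,0,0,0,0,0.09,0,0,0,0,0,0.12,0,0,0,0,0,0.15,0,0,0,0,0,0.15,0,0,0]}}

```text
clock: 6.3
eef_pos: [464.9, 92.8, 167.9]
eef_rot: [3.139, -0.005, 0.551]
wrist_force: [0.1, -0.1, -0.5]
finger_gap: 37.1
finger_force: 30.0
```

```bash
python3 - <<'E'
from h import *
p,d=camera("side"); np.savez("side4.npz",p=p,d=d)
P=cloud("side",d); s=manip.read_state(); print(s['eef_pos'],s['eef_rot'],s['wrist_force'])
hsv=cv2.cvtColor(p,cv2.COLOR_RGB2HSV); H,S,V=cv2.split(hsv)
t=np.array(s['eef_pos']); ax=np.array([.5234,-.852,0]);n=np.array([.852,.5234,0]);r=P-t
near=(np.abs(P[...,0]-t[0])<60)&(np.abs(P[...,1]-t[1])<80)&(P[...,2]>100)&(P[...,2]<300)&(d>0)
y=near&(H>22)&(H<35)&(S>130); print("yellow",y.sum(),np.median(P[y],0),P[y][:,2].min(),P[y][:,2].max(), "ax",np.median(r[y]@ax),"n",np.median(r[y]@n))
w=near&(S<60)&(V>90)
for lo in range(-70,71,10):
    q=P[w&((r@ax)>=lo)&((r@ax)<lo+10)]
    if len(q)>3: print(lo,len(q),"z",q[:,2].min().round(),np.median(q[:,2]).round(),q[:,2].max().round(),"n",np.median((q-t)@n).round(1))
np.set_printoptions(suppress=True)
vv,uu=np.nonzero(y);u,v=int(uu.mean()),int(vv.mean())
cv2.imwrite("pics/g5.png",cv2.resize(p[max(v-60,0):v+60,u-60:u+60,::-1],(600,600),interpolation=3))
E
```

```text
[464.04764023  92.6475769  165.5493331 ] [ 3.14045508e+00 -2.46497483e-03  5.50528873e-01] [-0.75563258  0.6197839  -1.99175934]
yellow 126 [452.16501579  84.78487113 197.12910962] 166.37882906343896 210.54573195279693 ax 1.0281069171008643 n -16.080621456519065
-40 11 z 182.0 187.0 287.0 n -0.4
-30 83 z 205.0 262.0 298.0 n -8.7
-20 125 z 157.0 232.0 299.0 n -3.1
10 68 z 158.0 187.0 241.0 n -6.0
20 159 z 158.0 201.0 295.0 n -8.1
30 133 z 185.0 256.0 295.0 n -3.2
40 11 z 183.0 186.0 189.0 n 0.6
```

View pics/g5.png

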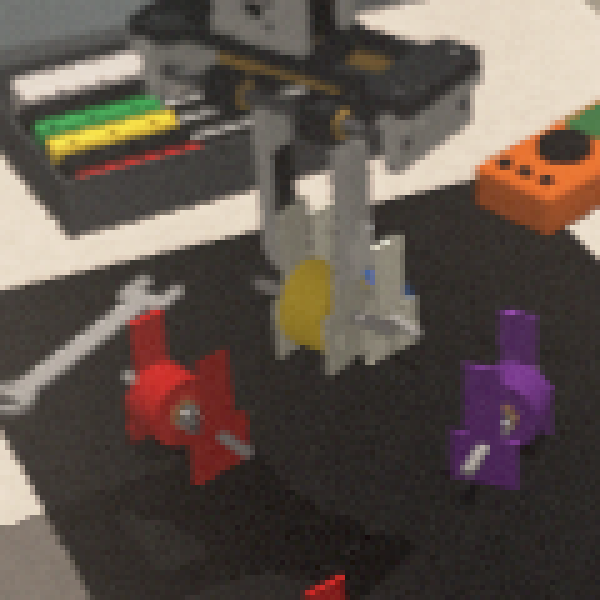

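It is held level, with pins on both sides at z of about 186 and the underside at 158. Nothing else has been disturbed. Next I carry it over the printer: shift (+85, -401.6) and turn -22°.

Call:
{"op": "jog_arm", "data": {"plan": [0.004,-0.02,0,0,0,-1,0.012,-0.055,0,0,0,-3,0.02,-0.095,0,0,0,-5,0.029,-0.135,0,0,0,-7,0.037,-0.175,0,0,0,-9.5,0.046,-0.215,0,0,0,-12,0.054,-0.255,0,0,0,-14,0.063,-0.295,0,0,0,-16,0.071,-0.335,0,0,0,-18,0.078,-0.37,0,0,0,-20,0.083,-0.39,0,0,0,-21.5,0.085,-0.4,0,0,0,-22,0.085,-0.4015,0,0,0,-22,0.085,-0.4015,0,0,0,-22,0.085,-0.4015,0,0,0,-22]}}

```text
clock: 7.85
eef_pos: [548.6, -307.8, 164.1]
eef_rot: [-3.141, 0.0, 0.168]
wrist_force: [-0.2, 0.6, -1.2]
finger_gap: 37.0
finger_force: 30.0
```

```bash
cat > m2.py <<'E'
from h import *
import sys
s=manip.read_state(); t=np.array(s['eef_pos']); print(t.round(1),s['eef_rot'][2],s['wrist_force'].round(1),s['finger_gap'])
an=np.radians(99.7); ax=np.array([np.cos(an),np.sin(an),0]); n=np.array([ax[1],-ax[0],0]); o=np.array([549,-309,0])
for nm in("side","top"):
    p,d=camera(nm); np.savez(f"{nm}{sys.argv[1]}.npz",p=p,d=d)
    P=cloud(nm,d); r=P-o; a=r@ax; b=r@n; z=P[...,2]; H,S,V=cv2.split(cv2.cvtColor(p,cv2.COLOR_RGB2HSV)); ok=d>0
    y=ok&(H>22)&(H<35)&(S>110)&(np.abs(a)<60)&(np.abs(b)<60)&(z>30); q=[a[y],b[y],z[y]]
    if y.sum()>5: print(nm,"yellow",y.sum(),[f"{k.min():.0f}/{np.median(k):.1f}/{k.max():.0f}" for k in q])
    lo=float(sys.argv[2])
    for x0,x1 in((-60,-32),(32,60)):   # pins
        m=ok&(S<80)&(V>50)&(a>x0)&(a<x1)&(np.abs(b)<14)&(z>lo-14)&(z<lo+14)
        if m.sum()>2: print(nm,"pin",m.sum(),"a",a[m].min().round(1),a[m].max().round(1),"b",np.median(b[m]).round(1),"z",np.median(z[m]).round(1))
    w=ok&(S<60)&(V>90)&(np.abs(a)<34)&(np.abs(b)<30)&(z>lo-40)&(z<lo+12)
    if w.sum()>3: print(nm,"plates z",np.percentile(z[w],[1,50,99]).round(1))
    for x0,x1 in((-90,-50),(50,90)):
        m=ok&(H>5)&(H<19)&(S>130)&(a>x0)&(a<x1)&(np.abs(b)<30)&(z>35)&(z<95)
        if m.sum()>2: print(nm,"cup",m.sum(),"a",np.median(a[m]).round(1),"b",b[m].min().round(1),b[m].max().round(1),"z",z[m].min().round(1),z[m].max().round(1))
        m=ok&(S<60)&(V>100)&(a>x0)&(a<x1)&(np.abs(b)<40)&(z>45)&(z<90)
        if m.sum()>2: print(nm,"upright",m.sum(),"a",a[m].min().round(1),a[m].max().round(1),"b",b[m].min().round(1),b[m].max().round(1),"z",z[m].max().round(1))
E
python3 m2.py 5 182
```

```text
[ 548.6 -307.8  164.1] 0.16791320382308683 [-0.2  0.6 -1.2] 36.968342233561415
side yellow 209 ['-16/0.7/17', '-23/-14.7/22', '157/195.1/206']
side pin 25 a -47.0 -32.0 b 0.1 z 182.9
side pin 19 a 32.5 46.0 b 0.3 z 181.9
side plates z [153.6 176.7 193.2]
side cup 60 a -58.2 b -18.0 13.9 z 54.0 84.9
side upright 239 a -75.5 -64.8 b -21.6 26.6 z 86.2
side cup 137 a 57.8 b -17.7 19.0 z 43.4 85.3
side upright 95 a 61.8 73.8 b -21.1 21.8 z 86.6
top cup 16 a 60.6 b -7.0 11.4 z 77.3 82.9
top upright 88 a 62.8 77.1 b -21.0 22.5 z 87.7
```

The pins end at ±46–47 mm on the cup line, with lateral offset of about 0. The cups are centred at ±58 with a height of about 64.4, and the axle is at about 181.5. I'll lower 124 mm, slowing near the end.

Call:
{"op": "jog_arm", "data": {"plan": [0,0,-0.02,0,0,0,0,0,-0.045,0,0,0,0,0,-0.065,0,0,0,0,0,-0.08,0,0,0,0,0,-0.09,0,0,0,0,0,-0.1,0,0,0,0,0,-0.108,0,0,0,0,0,-0.114,0,0,0,0,0,-0.119,0,0,0,0,0,-0.122,0,0,0,0,0,-0.124,0,0,0,0,0,-0.124,0,0,0,0,0,-0.124,0,0,0,0,0,-0.124,0,0,0]}}

```text
clock: 9.35
eef_pos: [548.7, -309.0, 40.3]
eef_rot: [3.141, -0.0, 0.167]
wrist_force: [-0.7, -0.0, -0.8]
finger_gap: 36.9
finger_force: 30.0
```

```bash
python3 m2.py 6 58; python3 - <<'E'
import numpy as np,cv2
p=np.load('side6.npz')['p'];cv2.imwrite('pics/g6.png',cv2.resize(p[190:320,265:395,::-1],(600,600),interpolation=3))
E
```

```text
[ 548.7 -309.    40.3] 0.16654554843520897 [-0.7 -0.  -0.8] 36.9388074987408
side yellow 184 ['-54/-0.6/16', '-23/-14.5/13', '46/73.0/84']
side pin 16 a -43.3 -32.6 b -0.2 z 60.7
side pin 17 a 32.6 44.6 b 0.6 z 59.2
side plates z [18.1 50.4 69.9]
side cup 52 a -57.8 b -15.7 14.2 z 54.1 86.1
side upright 237 a -75.8 -64.3 b -22.6 24.6 z 86.4
side cup 120 a 58.6 b -16.9 17.5 z 46.8 85.2
side upright 96 a 61.1 73.0 b -21.3 23.2 z 86.7
top cup 11 a 60.3 b -0.7 11.6 z 77.8 84.0
top upright 67 a 63.4 77.4 b -10.7 22.6 z 85.5
```

View pics/g6.png

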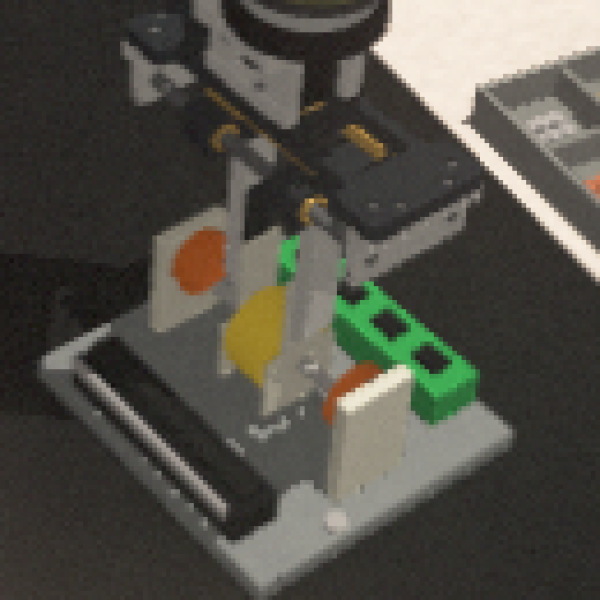

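The spindle sits between the cups, with the pins pointing at them at (305,370) and behind the finger, and the axle about 5 mm below the cup centres. I'll let it spring out in steps, keeping the opening below 78 mm so the finger backs clear the cups.

Call:
{"op": "jog_arm", "data": {"plan": [0,0,0,0,0,0,0,0,0,0,0,0,0,0,0,0,0,0,0,0,0,0,0,0,0,0,0,0,0,0], "claw": 0.055}}

```text
clock: 9.95
eef_pos: [548.6, -308.9, 40.1]
eef_rot: [3.142, -0.0, 0.167]
wrist_force: [-0.1, -0.3, -1.0]
finger_gap: 55.4
finger_force: 7.2
```

Call:
{"op": "jog_arm", "data": {"plan": [0,0,0,0,0,0,0,0,0,0,0,0,0,0,0,0,0,0,0,0,0,0,0,0,0,0,0,0,0,0], "claw": 0.063}}

```text
clock: 10.45
eef_pos: [548.6, -308.9, 40.1]
eef_rot: [3.142, -0.0, 0.167]
wrist_force: [-0.2, -0.1, -0.9]
finger_gap: 63.0
finger_force: 5.2
```

Call:
{"op": "jog_arm", "data": {"plan": [0,0,0,0,0,0,0,0,0,0,0,0,0,0,0,0,0,0,0,0,0,0,0,0,0,0,0,0,0,0], "claw": 0.074}}

```text
clock: 10.95
eef_pos: [548.6, -308.9, 40.1]
eef_rot: [3.141, -0.0, 0.167]
wrist_force: [-0.0, 0.8, 0.1]
finger_gap: 73.9
finger_force: 0.0
```

```bash
python3 m2.py 7 58; python3 - <<'E'
import numpy as np,cv2
p=np.load('side7.npz')['p'];cv2.imwrite('pics/g7.png',cv2.resize(p[190:320,265:395,::-1],(600,600),interpolation=3))
E
```

```text
[ 548.6 -308.9   40.1] 0.16656484539151584 [-0.   0.8  0.1] 73.85948135559107
side yellow 187 ['-53/-13.4/1', '-24/-14.6/16', '46/71.9/83']
side pin 34 a -42.3 -32.0 b -2.2 z 60.2
side pin 18 a 41.4 58.9 b 0.9 z 58.0
side plates z [18.6 52.8 68.2]
side cup 52 a -58.5 b -16.5 12.6 z 54.0 87.0
side upright 233 a -75.4 -65.4 b -21.8 23.0 z 85.8
side cup 61 a 58.5 b -16.0 2.7 z 44.7 82.2
side upright 87 a 51.0 74.6 b -22.3 12.4 z 85.6
top cup 11 a 60.0 b -1.4 11.8 z 76.7 82.3
top upright 63 a 66.8 77.8 b -11.7 21.8 z 84.4
```

Force is zero and the wrist is quiet. I'll retract straight up and look.

Call:
{"op": "jog_arm", "data": {"plan": [0,0,0.005,0,0,0,0,0,0.015,0,0,0,0,0,0.03,0,0,0,0,0,0.05,0,0,0,0,0,0.08,0,0,0,0,0,0.11,0,0,0,0,0,0.14,0,0,0,0,0,0.16,0,0,0,-0.03,0.03,0.16,0,0,0,-0.06,0.06,0.16,0,0,0,-0.1,0.1,0.16,0,0,0,-0.1,0.13,0.16,0,0,0,-0.1,0.16,0.16,0,0,0,-0.1,0.16,0.16,0,0,0]}}

```text
clock: 12.45
eef_pos: [448.6, -146.6, 202.0]
eef_rot: [3.141, -0.002, 0.169]
wrist_force: [-1.1, -0.0, -0.2]
finger_gap: 74.0
finger_force: 0.0
```

```bash
python3 m2.py 8 58; python3 - <<'E'
import numpy as np,cv2
a=np.load('side8.npz')['p'][205:315,265:375,::-1];b=np.load('top8.npz')['p'][140:240,300:400,::-1]
cv2.imwrite('pics/g8.png',np.hstack([cv2.resize(k,(400,400),interpolation=3) for k in(a,b)]))
E
```

```text
[ 448.6 -146.6  202. ] 0.16901361282274308 [-1.1 -0.  -0.2] 74.00558638156464
side yellow 191 ['-32/-13.6/1', '-23/-14.0/23', '46/72.5/93']
side pin 43 a -41.9 -32.0 b -0.4 z 59.8
side pin 18 a 41.5 59.9 b 0.9 z 58.6
side plates z [18.1 52.1 68.5]
side cup 61 a -58.4 b -20.0 14.1 z 54.6 85.2
side upright 235 a -76.3 -64.2 b -21.5 24.0 z 86.8
side cup 101 a 58.5 b -17.7 15.9 z 46.5 85.0
side upright 105 a 51.6 74.0 b -21.8 22.8 z 85.4
top cup 37 a -57.7 b -15.5 13.8 z 48.2 84.1
top upright 66 a -73.2 -62.0 b -21.5 22.6 z 86.4
```

View pics/g8.png

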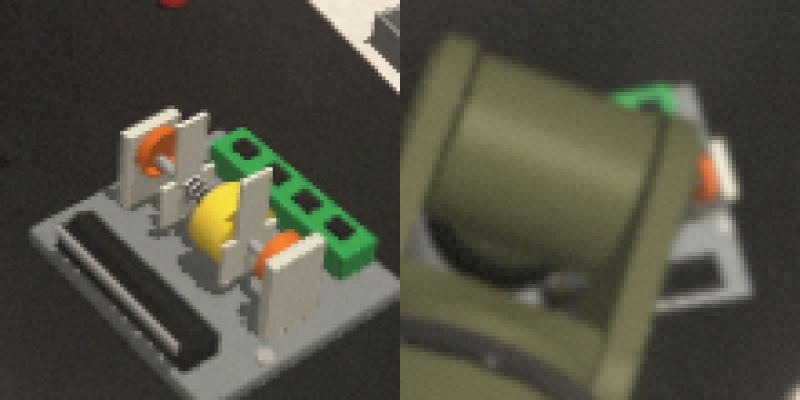

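The roll stands upright in the printer. One pin reaches into the left cup at (165,165) and the other into the right cup at (265,250), both at equal height, and the gripper is clear. I'll hand it in.

```bash
python3 -c "
from cell import manip
print(manip.sign_off())"
```

```text
the job is handed in; nothing more can be done
None
```

The yellow roll is loaded in the printer with a pin seen in each orange cup and the gripper clear; I didn't touch the blue roll, and handed the job in at about 12.5 s (verdict not shown).

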